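# Show the visor lens to the document camera

## Robot

A 6-joint arm with a two-finger parallel gripper is mounted at the origin on the work surface. World frame = base frame: x ahead of the robot, y to its left, z up, the work surface at z = 0. Lengths are in m, angles in rad, forces in N, time in s.
With the tool pointing down it reaches from about 0.2 to 0.875 m from the base axis. Payload 3.4 kg.
Tool frame: the origin (TCP) lies at the very end of the fingers, on their centre line; the grasp point (between the pads) lies 19 mm behind it; z points along the fingers, y is the direction in which the jaws open and shut (so a half turn about z gives the same grasp; the last joint's range is limited). The gripper opens to 94 mm and grips with 3 to 60 N. Pads are 16 mm wide; open, the fingers measure 119 mm over their backs; the gripper's body (75 mm by 177 mm) begins 78 mm behind the grasp point.
Start: joints at [-1.446, 0.276, 1.505, -0, 1.361, -0.121], TCP at [0.14, -0.558, 0.205] pointing down, gripper open.
Joint ranges: [-2.89, 2.89], [-0.75, 2.08], [0.22, 2.7], [-1.18, 4.32], [0.11, 2.71], [-2.7, 2.7]. Speed limits (rad/s): [2.57, 2.57, 3.14, 3.14, 3.14, 3.14].

## Interface

Orientations are given as a unit quaternion [w, x, y, z].
In Python, from station import monitor, cams, job gives the robot as it stands.
- The arm moves only by the tool move_arm, never from a script. Its argument "plan" is a list of rows, each a list of 7 numbers: the shift along the world's x, y, z in m, then the turn, a rotation vector about the world's x, y, z in rad, then the finger opening in m, from 0 to 0.094. A call has 1 to 12 rows; each row shifts and turns the commanded pose from where the row before left it; what a row does not reach is not made up. A row lasts 1/12 s, in which the tool goes at most 41.7 mm and 7.16 degrees, less where a joint would pass 70% of its speed; a pose out of reach is approached as far as the arm can. A call is refused whole if a number of a shift passes 0.0417 or a number of a turn 0.125, either way. A call with a gripper value outside its range is refused whole. The fingers move at their own pace and stop on an object; "force" is the grip in N (left out, the last holds). Time passes only in rows, so rows that do not move let the fingers close. It gives the time, the measured TCP pose, the force and the opening at its end, in the units of the state.
- monitor.state(): the state, without advancing time (a new reading comes with each control period).
- cams.read_camera(name): name is "scene" or "side" or "wrist"; returns a dict with "frame" (400x640x3 uint8, red, green, blue), "depth" (400x640 float32, m along the optical axis (not along the pixel's ray), 0 where there is no reading), "mtx" (3x3 intrinsics, pixels), "camera_from_world" (4x4, takes a point from world to camera coordinates). Camera axes: x right, y down, z forward; pixel columns grow to the right and rows downward; lengths in m; the calibration is good to about 2 mm. A picture is of the moment at which its call begins.
- job.hand_in(): hands the job in, once; it reports no verdict.
The state is a dict: "clock": time; "qpos": joint angles; "qvel": joint speeds; "joint_torque": joint torques, N m; "tool_pos": TCP position; "tool_rot": TCP orientation; "contact_force": force on the tool from outside, world axes, zero at the start; "ft_torque": the same for the moment, N m; "grip_width": finger opening in m.
Only numpy, scipy, OpenCV 4.12 (cv2) and the standard library are available. Lean on these libraries where they do the work, as an engineer would, in place of code of your own. Each camera call takes 0.05 s, during which the arm holds its last target.

## Task

Pull the lens kit's drawer out to its stop, take the wide two-eye visor lens out of it, and hold it up to the document camera: centred on the camera's line of sight at its focus point 150 mm in front of the camera's lens, face square on to the camera, level, with its grip tab uppermost. Finish while holding it still there, gripped and touching nothing else; leave the drawer out and the two small lenses in it, and do not disturb the camera, the case or the other things on the table.

Things in the scene. Friction and masses are not known exactly. Their poses are not given: they have to be found in the camera images.
- kit_drawer (a joint): Opening of the drawer in the lens kit, in m: 0 shut, 0.170 at its stop, fully out. It may start up to 0.02 ajar. It slides with about 1.5 N of friction and stays where it is left.
- drawer_handle (a point): Middle of the drawer's handle: a level steel bar 11 mm thick, 120 mm long, 78 mm above the table, 45 mm in front of the drawer's front; open above, so it can be pinched from above. The drawer pulls out along this point's -x; the bar runs along y; z up. The drawer's front panel is 310 mm wide, its top edge 104 mm above the table; the drawer's sides reach 46 mm above the table.
- visor_center (a point): Middle of the visor lens without its tab; it is the widest of the three in the drawer: amber pane in a black frame 112 mm wide (x), 52 high (z, up), 8 thick (y; both faces alike), nose notch in its lower edge, grip tab on top. About 60 g. It stands loose in a slot 11 mm wide between ribs that reach 47 mm above the table; this point is then 45 mm above the table.
- visor_tab (a point): Middle of the visor lens's grip tab, 38 mm above visor_center along its z; the tab is 36 mm wide (x), 10 mm thick (y) and 24 mm high (z), the place to pinch the lens, across its thickness. Same axes as visor_center.
- lens_a_center (a point): Middle of a small single-eye lens, a bystander in the drawer: 56 mm wide, 52 mm high, 8 mm thick, no notch, with the same grip tab on top.
- lens_b_center (a point): Middle of the other small single-eye lens, alike.
- focus (a point): Focus point of the document camera: in empty air 150 mm in front of its lens, 170 to 235 mm above the table. x points along the line of sight to the camera, which looks down at 0.2 to 0.5 rad; y is level; z square to both, upward: the tab's direction when presented. White foot of radius 55 mm; column 205 mm from here along the line of sight, 295 mm high in all, with a stiff hinged head.
- kit_front (a point): Middle of the front face of the lens kit at the table: a fixed low black case with a clear top, 240 mm deep, 310 mm wide, 108 mm high. x points to its back; the drawer pulls out along -x and holds three upright lenses, in any order, in slots along x, at y = -85, 0 and 85 mm; fully out, their middles are 75 to 100 mm in front of this face and clear of the case.
- goggles: Bystander: black goggles standing on the table, 172 mm wide, 80 mm high. Origin at the underside.
- spectacles: Bystander: thin spectacles on the table, 130 by 140 mm, 22 mm high. Origin at the underside.
- gluestick: Bystander: upright glue stick, 27 mm in diameter, 88 mm high. Origin at the underside.
- gamebox_a: Bystander: flat box, 120 by 120 by 46 mm. Origin at the underside.
- gamebox_b: Bystander: another such box. Origin at the underside.

How it is judged:
On the way, in this order (a step that is already met when the one before it is completed fails the run):
1. the drawer is out at its stop (within 6 mm) with the visor lens in it (value of joint kit_drawer above 0.164 m and height (world z) of visor_center below 0.07 m), for 0.2 s.
2. the visor lens is lifted clear of the drawer in the fingers (height (world z) of visor_center above 0.13 m and contact force between the fingers and visor above 1 N), for 0.2 s.
At the end, for the whole second after the job is handed in: Visor lens held in the fingers at rest, its middle within 20 mm of the focus point, face square to the line of sight within 0.2 rad, width level within 0.17 rad, tab uppermost, not touching the camera; drawer within 15 mm of its stop, both small lenses in it (distance between visor_center and focus below 0.02 m and angle between the y axis of visor_center and the x axis of focus, either way round below 0.2 rad and angle between visor_center's own x axis and vertical between 1.4 and 1.74 rad and angle between visor_center's own z axis and vertical below 0.9 rad and contact force between the fingers and visor above 1 N and contact force between visor and cam below 0.2 N and linear speed of visor below 0.02 m/s and angular speed of visor below 0.15 rad/s and value of joint kit_drawer above 0.155 m and height (world z) of each of lens_a_center, lens_b_center below 0.06 m); the arm keeps its last pose, push and grip.
It fails at once if the camera or its head is moved (more than 10 mm at the focus point) (distance of focus from where it was at the start of the episode above 0.01 m).
It fails at once if a small lens is taken out of the drawer or tipped over (height (world z) of any of lens_a_center, lens_b_center above 0.07 m or angle between any of lens_a_center, lens_b_center's own z axis and vertical above 0.5 rad).
It fails at once if a bystander is moved more than 30 mm (distance of any of goggles, spectacles, gluestick, gamebox_a, gamebox_b from where it was at the start of the episode above 0.03 m).
It fails at once if the visor lens is dropped: it touches nothing of the gripper while out of the drawer (height (world z) of visor_center above 0.12 m and contact force between the fingers and visor below 0.01 N).
It also fails if it takes over 51 s, if anything falls off the work surface, if the arm or the gripper's body presses on something with over 40 N, if the wrist force passes 120 N, or if a joint passes its speed limit or range.

## Working session

There is one attempt and no reset: what is moved stays moved. The work goes in short steps, Python scripts to look and compute and a tool call to move; the robot and the scene stay as the last step left them, time stands still between calls to the robot, and variables do not carry over. Pictures are saved under pics/ and viewed, and the job is handed in when it is done.

Besides the shell and the picture viewer there is one more tool, called after ">>>" as a command line: name --pt "numbers of a row" for each row, then --argument value for the rest. move_arm: Moves the arm, as the interface text tells. Its arguments: {"type":"object","properties":{"plan":{"type":"array","items":{"type":"array","items":{"type":"number"}}},"force":{"type":"number"}},"required":["plan"]}

```bash
ls; mkdir -p pics
python3 - <<'E'
from station import monitor,cams,job
import cv2,numpy as np
print(monitor.state())
for n in ["scene","side","wrist"]:
    c=cams.read_camera(n); cv2.imwrite(f"pics/{n}0.png",c["frame"][:,:,::-1]); np.savez(f"{n}0.npz",**c)
    print(n,c["mtx"].round(1).tolist(),np.linalg.inv(c["camera_from_world"]).round(3).tolist())
E
```

```text
pics
{'clock': 0.0, 'qpos': array([-1.44601795e+00,  2.76579668e-01,  1.50612288e+00,  2.02095171e-06,
        1.36070940e+00, -1.20985187e-01]), 'qvel': array([ 0.00182627, -0.00055055,  0.00060877, -0.00158832,  0.0001875 ,
       -0.00094171]), 'joint_torque': array([ 8.61445897e-04, -4.04588270e+01, -2.37226313e+01,  7.05171889e-02,
        3.42842890e-02, -1.44537366e-04]), 'tool_pos': array([ 0.1398275 , -0.55714673,  0.20461759]), 'tool_rot': array([-9.09647059e-04,  9.92459145e-01,  1.22572503e-01, -7.37165293e-07]), 'contact_force': array([ 0.59211721, -0.40320283,  0.29880475]), 'ft_torque': array([ 0.0092866 ,  0.00515104, -0.05144656]), 'grip_width': 0.09406481801054939}
scene [[391.2, 0.0, 325.5], [0.0, 391.2, 197.4], [0.0, 0.0, 1.0]] [[-0.163, 0.811, -0.562, 1.124], [0.987, 0.131, -0.097, 0.098], [-0.005, -0.57, -0.821, 1.014], [0.0, 0.0, 0.0, 1.0]]
side [[391.4, 0.0, 321.8], [0.0, 391.4, 200.1], [0.0, 0.0, 1.0]] [[-0.923, -0.246, 0.297, 0.206], [-0.385, 0.54, -0.748, 0.875], [0.024, -0.805, -0.593, 0.866], [0.0, 0.0, 0.0, 1.0]]
wrist [[327.0, 0.0, 318.9], [0.0, 327.0, 202.1], [0.0, 0.0, 1.0]] [[0.244, -0.942, -0.231, 0.206], [-0.97, -0.238, -0.054, -0.54], [-0.004, 0.237, -0.972, 0.384], [0.0, 0.0, 0.0, 1.0]]
```

View pics/scene0.png

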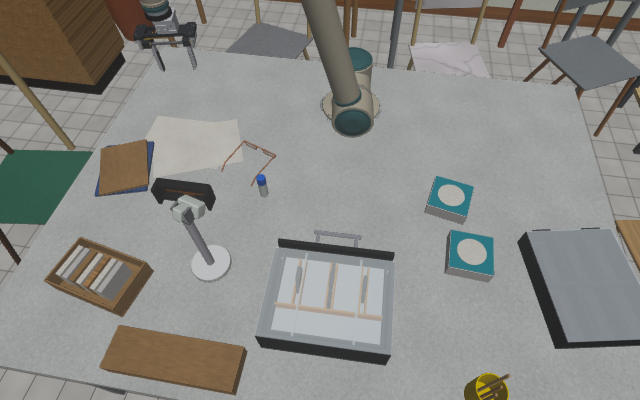

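View pics/side0.png

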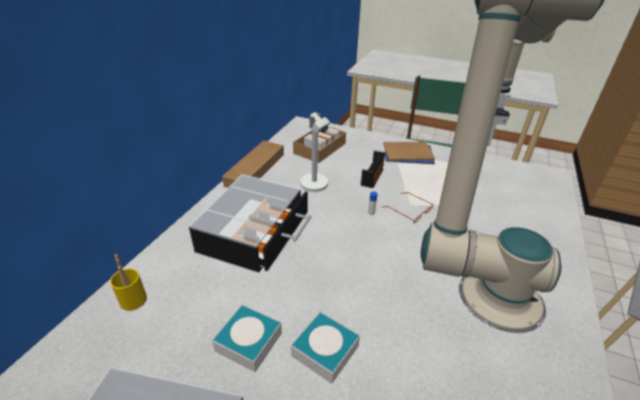

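View pics/wrist0.png

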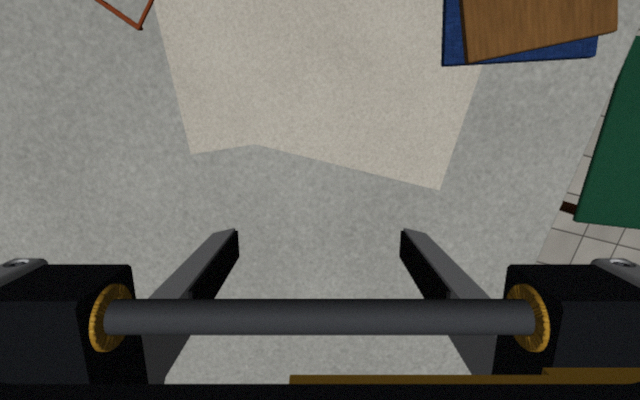

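```bash
cat > h.py <<'E'
import numpy as np,cv2
def load(n):
    d=np.load(n); return {k:d[k] for k in d}
def cloud(c):
    z=c["depth"]; v,u=np.mgrid[:z.shape[0],:z.shape[1]]
    K=c["mtx"]; p=np.stack([(u-K[0,2])/K[0,0]*z,(v-K[1,2])/K[1,1]*z,z],-1)
    T=np.linalg.inv(c["camera_from_world"]); w=p@T[:3,:3].T+T[:3,3]; w[z==0]=np.nan; return w
def proj(c,P):
    P=np.atleast_2d(P); q=P@c["camera_from_world"][:3,:3].T+c["camera_from_world"][:3,3]
    q=q@c["mtx"].T; return q[:,:2]/q[:,2:]
def crop(c,u0,u1,v0,v1,s,fn):
    cv2.imwrite(fn,cv2.resize(c["frame"][v0:v1,u0:u1,::-1],None,fx=s,fy=s,interpolation=cv2.INTER_CUBIC))
E
python3 - <<'E'
from h import *
c=load("scene0.npz"); crop(c,240,420,215,365,4,"pics/case.png"); crop(c,130,280,150,290,5,"pics/cam.png")
d=load("side0.npz"); crop(d,180,320,170,280,5,"pics/case_s.png"); crop(d,290,440,100,225,5,"pics/cam_s.png")
w=cloud(c); ws=cloud(d)
for n,u,v in [("foot",210,263),("handle",338,235),("pL",282,242),("pR",393,255),("caseFL",270,250),("boxa",452,195),("boxb",470,250),("glue",262,178),("gog",183,184),("head",187,206),("spec",250,150)]:
    print(n,w[v,u].round(3))
for n,u,v in [("handle",296,228),("glue",373,195),("foot",314,185),("head",316,118)]: print("S",n,ws[v,u].round(3))
E
```

```text
foot [ 0.717 -0.297  0.028]
handle [0.605 0.042 0.084]
pL [ 0.661 -0.099  0.105]
pR [0.651 0.191 0.104]
caseFL [ 0.639 -0.15   0.   ]
boxa [0.393 0.359 0.047]
boxb [0.572 0.405 0.045]
glue [ 0.449 -0.211  0.086]
gog [ 0.504 -0.441  0.079]
head [ 0.697 -0.292  0.283]
spec [ 0.276 -0.311  0.   ]
S handle [ 0.647 -0.013  0.019]
S glue [ 0.446 -0.207  0.087]
S foot [ 0.694 -0.27   0.019]
S head [ 0.701 -0.296  0.284]
```

View pics/case.png

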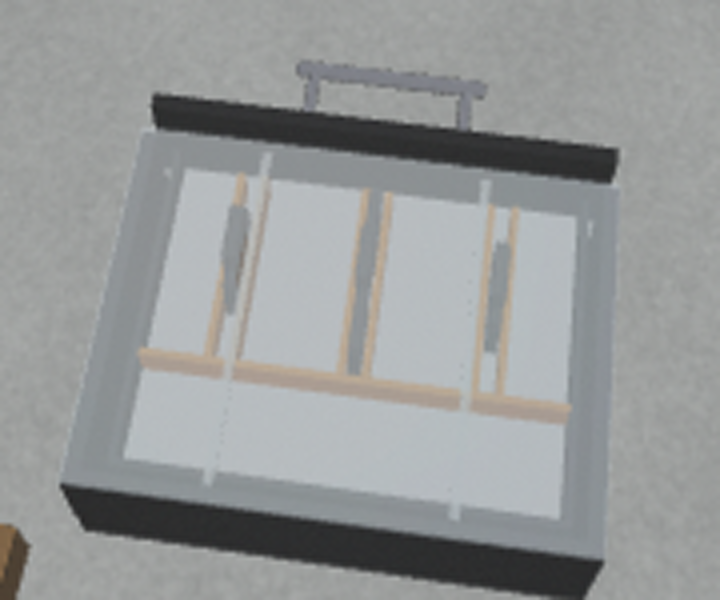

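View pics/cam.png

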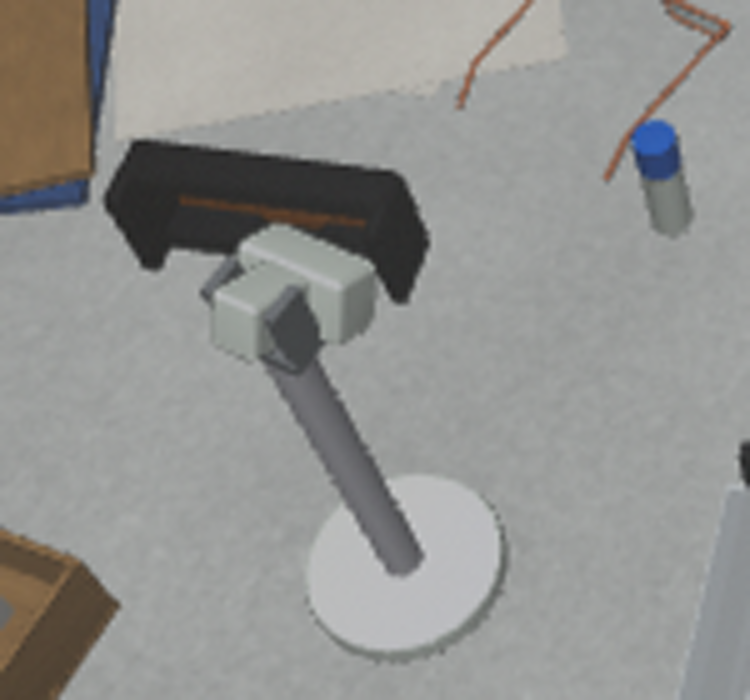

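View pics/case_s.png

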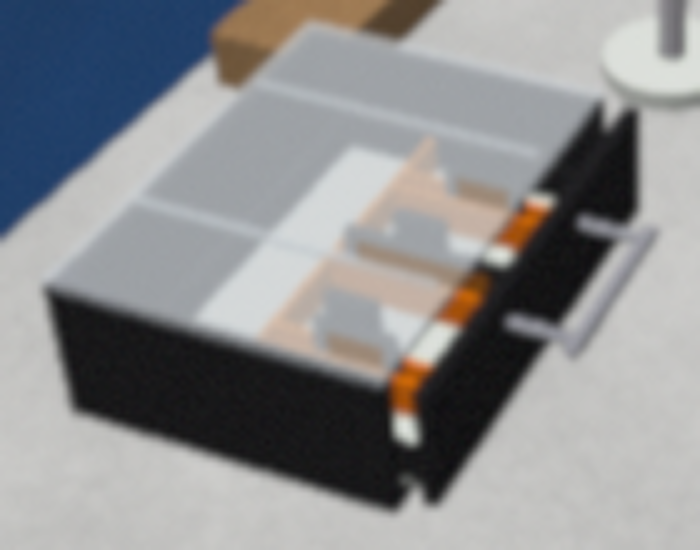

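View pics/cam_s.png

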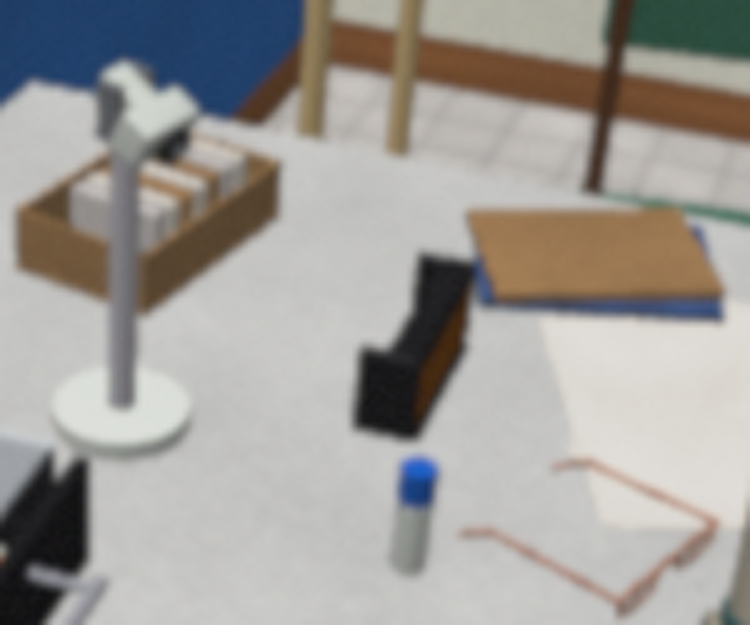

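Run:
```python
from h import *
from scipy.spatial import cKDTree
P=[];N=[]
for n in ["scene","side"]:
    c=load(n+"0.npz"); w=cloud(c)
    m=(abs(w[...,0]-.69)<.16)&(abs(w[...,1]+.30)<.12)&(w[...,2]>.2)&(w[...,2]<.33)
    p=w[m]; f=c["frame"][m]
    print(n,len(p),p.min(0).round(3),p.max(0).round(3))
    m2=(abs(w[...,0]-.69)<.16)&(abs(w[...,1]+.30)<.12)&(w[...,2]>.005)&(w[...,2]<.033)&(c["frame"].min(-1)>190)
    q=w[m2]; (cx,cy),r=cv2.minEnclosingCircle(q[:,:2].astype(np.float32)); print(" foot",cx,cy,r,np.median(q[:,2]))
    for z0 in (.06,.1,.14,.18,.22):
        m3=(abs(w[...,0]-.71)<.05)&(abs(w[...,1]+.30)<.05)&(abs(w[...,2]-z0)<.02); print("  col",z0,m3.sum(),np.median(w[m3],0).round(3))
    np.save(f"head_{n}.npy",p)
    # plot top & views
    im=np.full((500,760,3),255,np.uint8)
    for a,(x,y,z) in zip(f,p):
        col=tuple(int(t) for t in a[::-1])
        cv2.circle(im,(int((y+.42)*1600),int(480-(x-.58)*1600)),2,col,-1)   # top: x up,y right
        cv2.circle(im,(int(380+(x-.58)*1600),int(480-(z-.18)*1600)),2,col,-1) # side: x right,z up
    cv2.imwrite(f"pics/head_{n}.png",im)
```

```text
scene 831 [ 0.654 -0.324  0.201] [ 0.733 -0.262  0.298]
 foot 0.0 0.0 0.0 nan
  col 0.06 64 [ 0.715 -0.295  0.059]
  col 0.1 70 [ 0.716 -0.295  0.1  ]
  col 0.14 80 [ 0.716 -0.295  0.141]
  col 0.18 85 [ 0.716 -0.294  0.182]
  col 0.22 82 [ 0.716 -0.295  0.218]
side 360 [ 0.658 -0.323  0.2  ] [ 0.732 -0.259  0.296]
 foot 0.6886799335479736 -0.2815694808959961 0.1597026139497757 0.017246995038544544
  col 0.06 54 [ 0.706 -0.293  0.06 ]
  col 0.1 48 [ 0.705 -0.293  0.1  ]
  col 0.14 48 [ 0.705 -0.292  0.143]
  col 0.18 58 [ 0.703 -0.293  0.18 ]
  col 0.22 45 [ 0.705 -0.293  0.214]
  return _methods._mean(a, axis=axis, dtype=dtype,
  ret = ret.dtype.type(ret / rcount)
```

View pics/head_scene.png

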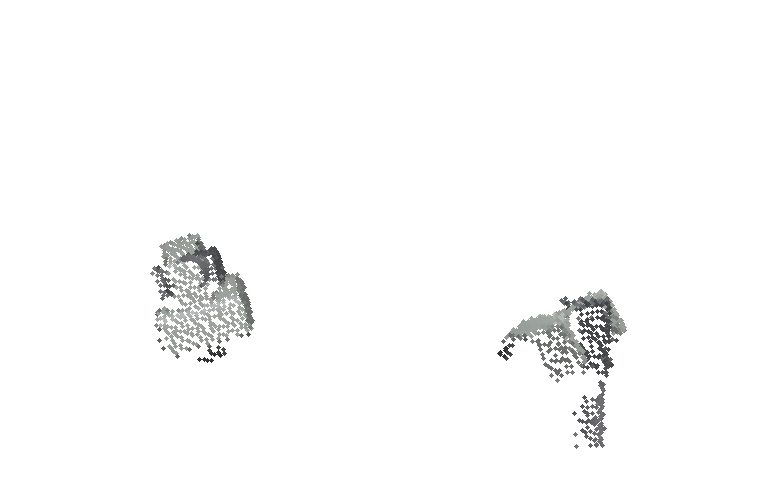

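View pics/head_side.png

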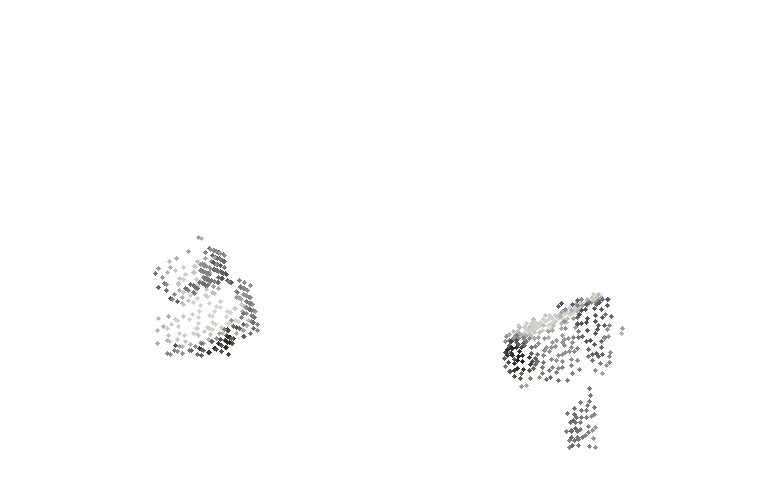

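```bash
cat >> h.py <<'E'
def ray(c,u,v,z):
    T=np.linalg.inv(c["camera_from_world"]); K=c["mtx"]
    d=T[:3,:3]@np.array([(u-K[0,2])/K[0,0],(v-K[1,2])/K[1,1],1]); o=T[:3,3]
    return o+d*(z-o[2])/d[2]
E
python3 - <<'E'
from h import *
c=load("scene0.npz"); d=load("side0.npz")
f=lambda u,v:(240+u/4,215+v/4)
g=lambda u,v:(180+u/5,170+v/5)
A=ray(c,*f(303,69),.078);B=ray(c,*f(482,90),.078)
A2=ray(d,*g(650,234),.078);B2=ray(d,*g(572,347),.078)
for a,b in((A,B),(A2,B2)): print("bar",a.round(4),b.round(4),np.linalg.norm(a-b).round(4),((a+b)/2).round(4),np.arctan2(*(a-b)[[0,1]])if 0 else np.arctan2(-(b-a)[0],(b-a)[1]).round(4))
A=ray(c,*f(152,96),.104);B=ray(c,*f(618,150),.104); print("panel",A.round(4),B.round(4),np.linalg.norm(A-B),((A+B)/2).round(4),np.arctan2(-(B-A)[0],(B-A)[1]))
A=ray(c,*f(140,130),.108);B=ray(c,*f(617,185),.108); print("casefront",A.round(4),B.round(4),np.linalg.norm(A-B),((A+B)/2).round(4),np.arctan2(-(B-A)[0],(B-A)[1]))
A=ray(c,*f(63,485),.108);B=ray(c,*f(603,556),.108); print("caseback",A.round(4),B.round(4),np.linalg.norm(A-B),((A+B)/2).round(4),np.arctan2(-(B-A)[0],(B-A)[1]))
# depth-based: handle points
for n,k in(("scene",c),("side",d)):
    w=cloud(k); m=(w[...,2]>.06)&(w[...,2]<.1)&(w[...,0]>.55)&(w[...,0]<.63)&(abs(w[...,1]-.04)<.09)
    p=w[m]; p=p[p[:,2]>.075]; print(n,len(p)); 
    if len(p)>5:
        ft=np.polyfit(p[:,1],p[:,0],1); print(ft, p.min(0),p.max(0),np.polyval(ft,.045))
# head orientation: manhattan fit
from scipy.spatial import cKDTree
from scipy.spatial.transform import Rotation as R
from scipy.optimize import minimize
p=np.vstack([np.load("head_scene.npy")]); p=p[(p[:,2]>.24)]
t=cKDTree(p); nn=[]
for q in p:
    s=p[t.query(q,18)[1]]; e,V=np.linalg.eigh(np.cov(s.T)); 
    if e[0]<.06*e[1]: nn.append(V[:,0])
nn=np.array(nn); print(len(nn))
best=None
for y in np.arange(-.7,.7,.02):
  for ti in np.arange(.1,.6,.02):
    Rm=R.from_euler("ZY",[y,-ti]).as_matrix()  # x axis: toward camera(+x),up by ti
    a=abs(nn@Rm).max(1); s=np.minimum((1-a),.03).mean()
    if best is None or s<best[0]: best=(s,y,ti)
print(best)
E
```

```text
bar [ 0.6028 -0.0199  0.078 ] [0.5995 0.1031 0.078 ] 0.123 [0.6012 0.0416 0.078 ] 0.0272
bar [ 0.5994 -0.0196  0.078 ] [0.5981 0.0974 0.078 ] 0.117 [0.5988 0.0389 0.078 ] 0.011
panel [ 0.6534 -0.1114  0.104 ] [0.6438 0.1944 0.104 ] 0.3058995593674473 [0.6486 0.0415 0.104 ] 0.03142316997287941
casefront [ 0.6811 -0.1123  0.108 ] [0.6706 0.1949 0.108 ] 0.30742675572293515 [0.6758 0.0413 0.108 ] 0.03401601317402485
caseback [ 0.9071 -0.1025  0.108 ] [0.8961 0.2016 0.108 ] 0.3042833583909393 [0.9016 0.0496 0.108 ] 0.03622327146582784
scene 230
[-0.01946943  0.60584962] [ 0.59446814 -0.02503271  0.07524033] [0.6297063  0.10429243 0.08699592] 0.6049734963138964
side 147
[-0.0067388   0.60433691] [ 0.59383743 -0.02487274  0.07512815] [0.62978798 0.10518504 0.08593595] 0.6040336597946435
153
(np.float64(0.008310052078041068), np.float64(-0.2799999999999996), np.float64(0.54))
```

>>> move_arm --pt "0.028 0.018 0.01 0.029 -0.116 0 0.06" --pt "0.028 0.018 0.01 0.029 -0.116 0 0.06" --pt "0.028 0.018 0.01 0.029 -0.116 0 0.06" --pt "0.028 0.018 0 0.029 -0.116 0 0.06" --pt "0.028 0.018 0 0.029 -0.116 0 0.06" --pt "0.028 0.018 0 0.029 -0.116 0 0.06" --pt "0.028 0.018 0 0.029 -0.116 0 0.06" --pt "0.028 0.018 0 0.029 -0.116 0 0.06" --pt "0.028 0.018 0 0.029 -0.116 0 0.06" --pt "0.028 0.018 0 0.029 -0.116 0 0.06" --pt "0.028 0.02 0 0 0 0 0.06" --pt "0.028 0.02 0 0 0 0 0.06"

```text
clock: 1.15
tool_pos: [0.476, -0.3378, 0.233]
tool_rot: [-0.07, 0.821, 0.098, 0.559]
contact_force: [0.8, -0.6, 0.2]
grip_width: 0.06
```

Run:
```python
from station import monitor,cams,job
import cv2,numpy as np
s=monitor.state(); print(s["clock"],s["qpos"].round(3),s["tool_pos"].round(4),s["tool_rot"].round(3))
n="wrist"
c=cams.read_camera(n); cv2.imwrite(f"pics/{n}1.png",c["frame"][:,:,::-1]); np.savez(f"{n}1.npz",**c)
```

```text
1.15 [-1.446  0.332  2.089  1.233  1.367 -0.832] [ 0.476  -0.3378  0.233 ] [-0.07   0.821  0.098  0.559]
```

View pics/wrist1.png

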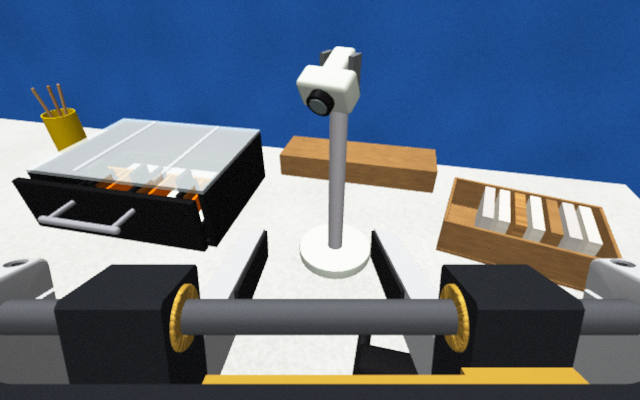

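Run:
```python
from h import *
c=load("wrist1.npz"); crop(c,285,375,35,135,6,"pics/lens.png")
w=cloud(c)
for v in range(62,118,4): print(v,[tuple(w[v,u].round(3)) for u in (305,313,321,329,337,345,352)])
for z0 in (130,160,190,220):
    m=[u for u in range(320,355) if w[z0,u,0]<.75]; print(z0,m[0],m[-1],w[z0,(m[0]+m[-1])//2])
```

```text
62 [(np.float64(1.309), np.float64(-0.089), np.float64(0.148)), (np.float64(1.305), np.float64(-0.114), np.float64(0.15)), (np.float64(0.702), np.float64(-0.284), np.float64(0.283)), (np.float64(0.697), np.float64(-0.294), np.float64(0.284)), (np.float64(0.694), np.float64(-0.303), np.float64(0.285)), (np.float64(0.696), np.float64(-0.311), np.float64(0.285)), (np.float64(0.692), np.float64(-0.319), np.float64(0.286))]
66 [(np.float64(1.31), np.float64(-0.088), np.float64(0.137)), (np.float64(0.688), np.float64(-0.278), np.float64(0.281)), (np.float64(0.702), np.float64(-0.284), np.float64(0.279)), (np.float64(0.692), np.float64(-0.295), np.float64(0.281)), (np.float64(0.69), np.float64(-0.304), np.float64(0.282)), (np.float64(0.692), np.float64(-0.312), np.float64(0.282)), (np.float64(0.693), np.float64(-0.319), np.float64(0.282))]
70 [(np.float64(0.684), np.float64(-0.271), np.float64(0.278)), (np.float64(0.683), np.float64(-0.28), np.float64(0.279)), (np.float64(0.682), np.float64(-0.289), np.float64(0.279)), (np.float64(0.681), np.float64(-0.297), np.float64(0.28)), (np.float64(0
[... 4311 characters left out ...]
loat64(0.245)), (np.float64(1.304), np.float64(-0.234), np.float64(0.018))]
114 [(np.float64(1.307), np.float64(-0.084), np.float64(-0.007)), (np.float64(1.308), np.float64(-0.11), np.float64(-0.005)), (np.float64(0.664), np.float64(-0.293), np.float64(0.24)), (np.float64(0.704), np.float64(-0.293), np.float64(0.225)), (np.float64(0.697), np.float64(-0.304), np.float64(0.229)), (np.float64(0.702), np.float64(-0.312), np.float64(0.227)), (np.float64(1.306), np.float64(-0.234), np.float64(0.005))]
130 329 346 [ 0.69752523 -0.30399498  0.208859  ]
160 329 345 [ 0.69665822 -0.30513828  0.16964307]
190 328 343 [ 0.69759016 -0.30336374  0.12410665]
220 328 342 [ 0.69585716 -0.30476272  0.07481357]
```

View pics/lens.png

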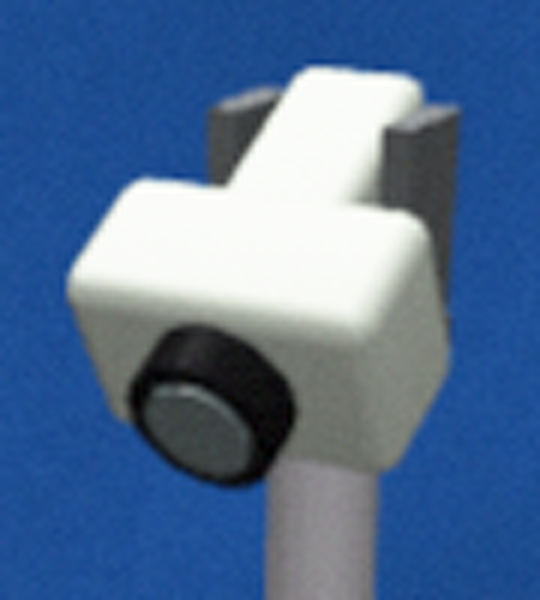

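Run:
```python
from h import *
c=load("wrist1.npz"); w=cloud(c)
def pl(p):
    for i in range(3):
        m=p.mean(0); e,V=np.linalg.eigh(np.cov((p-m).T)); r=(p-m)@V[:,0]; p=p[abs(r)<.002]
    return V[:,0],m,np.sqrt(e[0]),len(p)
def box(us,vs): return np.array([w[v,u] for u in us for v in vs])
f=np.vstack([box(range(337,345),range(94,110)),box(range(303,307),range(89,99))])
n,m,e,k=pl(f[f[:,0]<.7]); n=n*np.sign(n[0]); print("front",n,m,e,k,"yaw",np.arctan2(n[1],n[0]),"tilt",np.arcsin(n[2]))
t=np.vstack([box(range(307,345),range(72,84))])
n2,m2,e2,k=pl(t[t[:,0]<.69]); n2*=np.sign(n2[2]); print("top",n2,m2,e2,k,"tilt",np.arccos(n2[2]),"dir",np.arctan2(-n2[1],-n2[0]),n@n2)
t=box(range(333,345),range(49,60)); t=t[(t[:,0]<.76)&(t[:,2]>.27)]
if len(t)>9: n3,m3,e3,k=pl(t); n3*=np.sign(n3[2]);print("arm top",n3,m3,e3,k,np.arccos(n3[2]))
s=box(range(348,355),range(80,108)); s=s[s[:,0]<.7]; 
if len(s)>9: n4,m4,e4,k=pl(s); print("side",n4,m4,e4,k)
# lens face
L=np.array([w[v,u] for u in range(313,327) for v in range(98,110) if np.hypot(u-318,v-104)<6])
n5,m5,e5,k=pl(L); print("lens",n5,L.mean(0),m5,e5,k, ray(c,318,104,.254))
```

```text
front [ 0.85090264 -0.2393512   0.46762773] [ 0.66514096 -0.30369365  0.25506382] 0.0004909539328256759 167 yaw -0.2742053846749835 tilt 0.486605082824638
top [-0.45658807  0.13164953  0.87988393] [ 0.6711948  -0.29572564  0.27487684] 0.00048053907554191353 454 tilt 0.4951784344937254 dir -0.280719303637352 -0.008564335468910162
arm top [-0.43762567  0.13560464  0.88887297] [ 0.70595169 -0.30193207  0.29054711] 0.0004706832235499167 131 0.47591699847114805
side [-0.29858594 -0.95438223  0.0009921 ] [ 0.66865386 -0.32287241  0.26121511] 0.000468476018854879 189
lens [ 0.86985399 -0.23695019  0.43267615] [ 0.65741759 -0.29124364  0.25204045] [ 0.65741759 -0.29124364  0.25204045] 0.0004918659826090687 109 [ 0.65183797 -0.29267458  0.254     ]
```

>>> move_arm --pt "-0.005 0.03 0.006 -0.029 0.116 0 0.04" --pt "-0.005 0.03 0.006 -0.029 0.116 0 0.04" --pt "0 0.03 0.006 -0.029 0.116 0 0.04" --pt "0 0.03 0.005 -0.029 0.116 0 0.04" --pt "0 0.03 0 -0.029 0.116 0 0.04" --pt "0 0.03 0 -0.029 0.116 0 0.04" --pt "0 0.03 0 -0.029 0.116 0 0.04" --pt "0 0.03 0 -0.029 0.116 0 0.04" --pt "0 0.03 0 -0.029 0.116 0 0.04" --pt "0 0.03 0 -0.029 0.116 0 0.04"

```text
clock: 2.03
tool_pos: [0.4653, -0.0674, 0.255]
tool_rot: [-0.017, 0.99, 0.122, 0.062]
contact_force: [0.4, -0.1, -0.1]
grip_width: 0.04
```

>>> move_arm --pt "0.012 0.007 -0.006 0 0 0.124 0.036" --pt "0.012 0.007 -0.006 0 0 0.124 0.036" --pt "0.012 0.007 -0.006 0 0 0.124 0.036" --pt "0.012 0.007 -0.006 0 0 0.124 0.036" --pt "0.012 0.007 -0.006 0 0 0.124 0.036" --pt "0.012 0.007 -0.006 0 0 0.124 0.036" --pt "0.012 0.007 -0.006 0 0 0.124 0.036" --pt "0.012 0.007 -0.006 0 0 0.124 0.036" --pt "0.012 0.007 -0.006 0 0 0.124 0.036" --pt "0.012 0.008 -0.006 0 0 0.124 0.036" --pt "0.012 0.008 -0.006 0 0 0.12 0.036"

```text
clock: 2.95
tool_pos: [0.5982, 0.0114, 0.1868]
tool_rot: [-0.055, 0.691, 0.72, 0.037]
contact_force: [0.1, -0.7, 0.8]
grip_width: 0.0357
```

```bash
cat >> h.py <<'E'
def snap(n,k):
    from station import cams
    c=cams.read_camera(n); cv2.imwrite(f"pics/{n}{k}.png",c["frame"][:,:,::-1]); np.savez(f"{n}{k}.npz",**c); return c
def st():
    from station import monitor
    from scipy.spatial.transform import Rotation as R
    s=monitor.state(); M=R.from_quat(s["tool_rot"],scalar_first=True).as_matrix()
    print("t",round(float(s["clock"]),2),"q",s["qpos"].round(3),"tcp",s["tool_pos"].round(4),"F",s["contact_force"].round(1),"w",round(float(s["grip_width"]),4))
    print("toolx",M[:,0].round(4),"y",M[:,1].round(4),"z",M[:,2].round(4),"jaw heading",np.arctan2(M[1,1],M[0,1]).round(4)); return s,M
E
python3 - <<'E'
from h import *
st(); snap("wrist",2)
E
```

```text
t 2.95 q [-0.178  0.342  1.463  0.124  1.389 -0.246] tcp [0.5982 0.0114 0.1868] F [ 0.1 -0.7  0.8] w 0.0357
toolx [-0.0403  0.9907  0.1302] y [ 0.9988  0.0436 -0.023 ] z [-0.0285  0.1291 -0.9912] jaw heading 0.0436
```

View pics/wrist2.png

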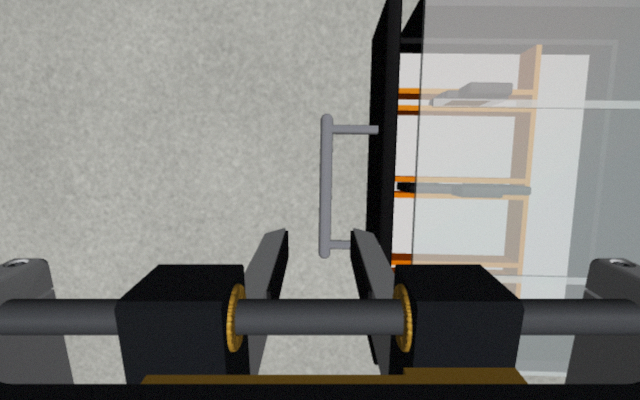

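>>> move_arm --pt "0 0.014 -0.02 -0.065 -0.014 -0.005 0.036" --pt "0 0.014 -0.02 -0.065 -0.014 -0.005 0.036" --pt "0 0 0 0 0 0 0.036"

```text
clock: 3.25
tool_pos: [0.5939, 0.0434, 0.1437]
tool_rot: [-0.002, 0.697, 0.717, -0.002]
contact_force: [-0.6, 0.6, -0.1]
grip_width: 0.0359
```

Run:
```python
from h import *
c=load("wrist2.npz")
A=ray(c,326.5,118,.078);B=ray(c,324.5,255,.078); print(A,B,(A+B)/2,np.linalg.norm(A-B),np.arctan2(-(A-B)[0],(A-B)[1]))
w=cloud(c); m=(w[...,2]>.07)&(w[...,2]<.09)&(w[...,0]<.63)&(w[...,0]>.57); m[230:]=0; p=w[m]; p=p[p[:,0]<.612]
print(len(p),p.mean(0),p[:,1].min(),p[:,1].max(),np.polyfit(p[:,1],p[:,0],1), p[:,2].max())
st()
```

```text
[0.59797488 0.09944488 0.078     ] [ 0.6019254  -0.02442119  0.078     ] [0.59995014 0.03751184 0.078     ] 0.12392905154587631 0.03188270005962946
1485 [0.59952554 0.0542178  0.08225867] 0.00017732097422287069 0.1026363041252982 [-0.00514075  0.59980426] 0.08536025845223788
t 3.25 q [-4.400e-02  3.490e-01  1.554e+00  1.000e-03  1.245e+00 -7.300e-02] tcp [0.5939 0.0434 0.1437] F [-0.6  0.6 -0.1] w 0.0359
toolx [-0.0285  0.9996  0.001 ] y [ 0.9996  0.0285 -0.0061] z [-6.1e-03  8.0e-04 -1.0e+00] jaw heading 0.0285
```

>>> move_arm --pt "0.003 -0.002 -0.022 0 0 0 0.036" --pt "0.003 -0.002 -0.022 0 0 0 0.036" --pt "0 0 -0.022 0 0 0 0.036" --pt "0 0 -0.016 0 0 0 0.036" --pt "0 0 0 0 0 0 0.036"

```text
clock: 3.67
tool_pos: [0.6008, 0.0346, 0.0623]
tool_rot: [-0.002, 0.698, 0.716, -0.002]
contact_force: [-1.1, 0.7, -0.2]
grip_width: 0.0357
```

>>> move_arm --pt "0 0 0 0 0 0 0" --pt "0 0 0 0 0 0 0" --pt "0 0 0 0 0 0 0" --pt "0 0 0 0 0 0 0" --force 25

```text
clock: 4.0
tool_pos: [0.6039, 0.0349, 0.0668]
tool_rot: [0.001, 0.698, 0.716, 0.001]
contact_force: [-1.7, -0.4, 1.2]
grip_width: 0.0128
```

>>> move_arm --pt "-0.007 0 0 0 0 0 0" --pt "-0.015 -0.0005 0 0 0 0 0" --pt "-0.015 -0.0005 0 0 0 0 0" --pt "-0.015 -0.0005 0 0 0 0 0" --pt "-0.015 -0.0005 0 0 0 0 0" --pt "-0.015 -0.0005 0 0 0 0 0" --pt "-0.015 -0.0005 0 0 0 0 0" --pt "-0.015 -0.0005 0 0 0 0 0" --pt "-0.015 -0.0005 0 0 0 0 0" --pt "-0.008 0 0 0 0 0 0" --pt "-0.005 0 0 0 0 0 0"

```text
clock: 4.92
tool_pos: [0.4641, 0.0312, 0.0667]
tool_rot: [0.002, 0.698, 0.716, 0.002]
contact_force: [1.1, 0.0, 4.2]
grip_width: 0.01
```

Run:
```python
from h import *
st(); snap("scene",3); c=snap("wrist",3)
```

```text
t 4.92 q [-0.083  0.238  1.946 -0.     0.952 -0.109] tcp [0.4641 0.0312 0.0667] F [1.1 0.  4.2] w 0.01
toolx [-2.630e-02  9.997e-01 -6.000e-04] y [0.9996 0.0263 0.0051] z [ 5.1e-03 -5.0e-04 -1.0e+00] jaw heading 0.0263
```

View pics/scene3.png

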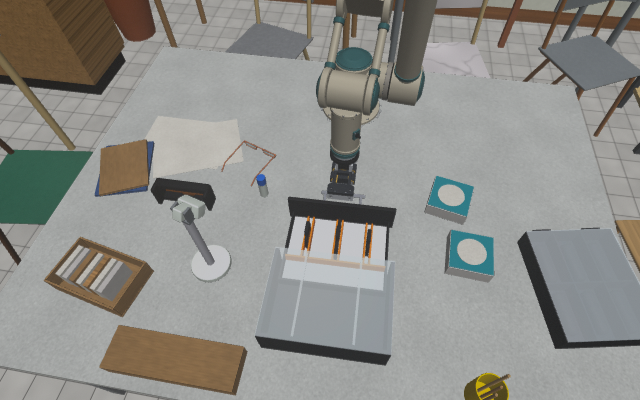

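View pics/wrist3.png

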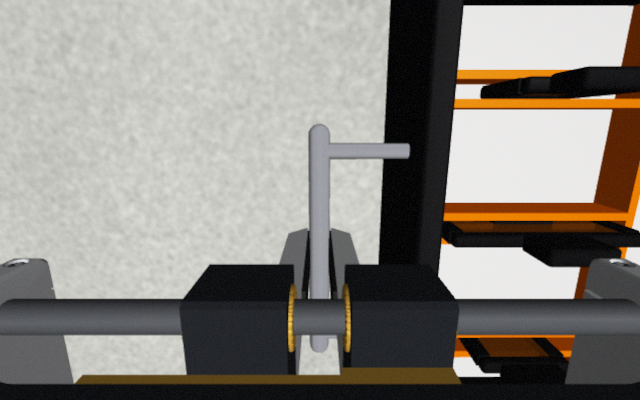

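>>> move_arm --pt "-0.006 0 0 0 0 0 0" --pt "-0.006 0 0 0 0 0 0" --pt "-0.004 0 0 0 0 0 0" --pt "-0.003 0 0 0 0 0 0" --pt "0 0 0 0 0 0 0"

```text
clock: 5.43
tool_pos: [0.4467, 0.0307, 0.0667]
tool_rot: [0.003, 0.698, 0.716, 0.002]
contact_force: [1.0, -0.5, 7.0]
grip_width: 0.0101
```

>>> move_arm --pt "-0.004 0 0 0 0 0 0" --pt "-0.004 0 0 0 0 0 0" --pt "-0.003 0 0 0 0 0 0" --pt "0 0 0 0 0 0 0"

```text
clock: 5.77
tool_pos: [0.4468, 0.0307, 0.0668]
tool_rot: [0.01, 0.698, 0.716, 0.009]
contact_force: [20.7, 0.4, -17.2]
grip_width: 0.0096
```

>>> move_arm --pt "0.005 0 0 0 0 0 0" --pt "0.005 0 0 0 0 0 0" --pt "0 0 0 0 0 0 0"

```text
clock: 6.02
tool_pos: [0.447, 0.0307, 0.0666]
tool_rot: [0.003, 0.698, 0.716, 0.002]
contact_force: [2.3, -1.1, 9.5]
grip_width: 0.0101
```

>>> move_arm --pt "0 0 0 0 0 0 0.036" --pt "0 0 0 0 0 0 0.036" --pt "0 0 0 0 0 0 0.036" --pt "0 0 0 0 0 0 0.036"

```text
clock: 6.35
tool_pos: [0.4428, 0.0312, 0.0649]
tool_rot: [-0.0, 0.698, 0.716, -0.0]
contact_force: [0.7, 0.4, -1.3]
grip_width: 0.033
```

>>> move_arm --pt "0 0 0.035 0 0 0 0.036" --pt "0 0 0.035 0 0 0 0.036" --pt "0 0 0.035 0 0 -0.11 0.036" --pt "0 0 0.03 0 0 -0.12 0.036" --pt "0 0 0.01 0 0 -0.12 0.036" --pt "0.01 0 0 0 0 -0.12 0.036" --pt "0.01 0 0 0 0 -0.12 0.036" --pt "0.01 0 0 0 0 -0.12 0.036" --pt "0.01 0 0 0 0 -0.12 0.036" --pt "0.01 0 0 0 0 -0.12 0.036" --pt "0.01 0 0 0 0 -0.12 0.036" --pt "0.01 0 0 0 0 -0.12 0.036"

```text
clock: 7.35
tool_pos: [0.5135, 0.0312, 0.2098]
tool_rot: [0.001, 0.98, 0.199, -0.001]
contact_force: [-0.7, -0.1, 0.1]
grip_width: 0.036
```

>>> move_arm --pt "0 0 0 0 0 -0.12 0.036" --pt "0 0 0 0 0 -0.12 0.036" --pt "0 0 0 0 0 -0.12 0.036" --pt "0 0 0 0 0 0 0.036"

```text
clock: 7.68
tool_pos: [0.5132, 0.0312, 0.2098]
tool_rot: [0.001, 1.0, 0.023, -0.001]
contact_force: [0.3, -0.9, -0.2]
grip_width: 0.0361
```

Run:
```python
from h import *
st(); c=snap("scene",4); snap("wrist",4); snap("side",4); crop(c,240,420,185,305,4,"pics/drawer4.png")
```

```text
t 7.68 q [-0.073  0.183  1.621 -0.002  1.34   1.452] tcp [0.5132 0.0312 0.2098] F [ 0.3 -0.9 -0.2] w 0.0361
toolx [ 0.999   0.0452 -0.0021] y [ 0.0452 -0.999   0.0014] z [-0.002  -0.0015 -1.    ] jaw heading -1.5255
```

View pics/drawer4.png

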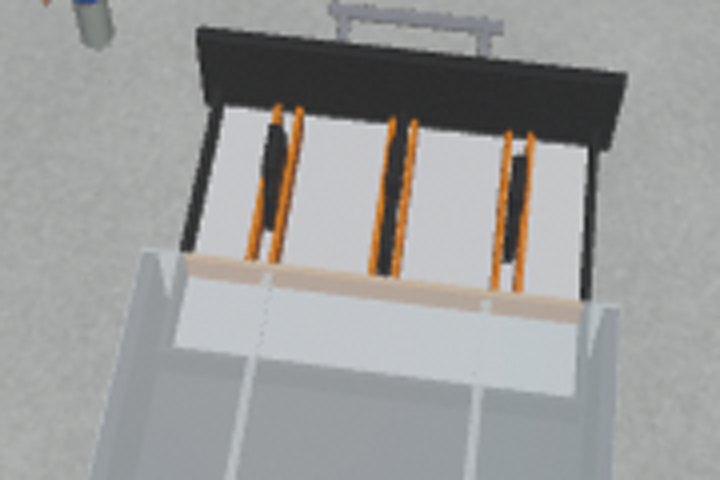

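View pics/wrist4.png

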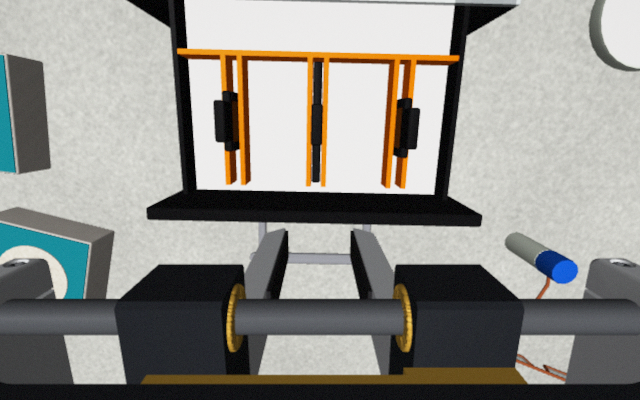

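View pics/side4.png

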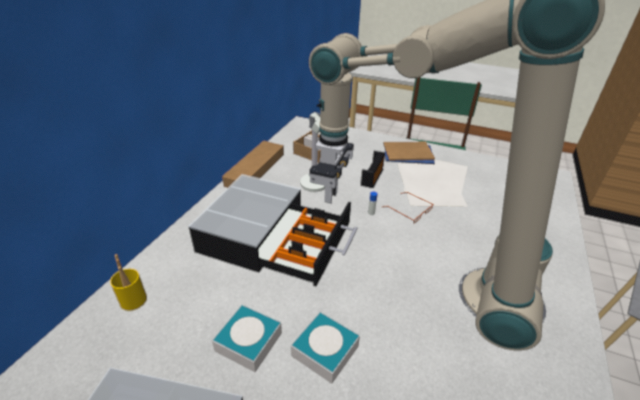

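Run:
```python
from h import *
c=load("wrist4.npz"); w=cloud(c); crop(c,170,470,40,230,2.6,"pics/w4.png")
m=(w[...,2]>.085)&(w[...,2]<.105)&(w[...,0]>.52)&(w[...,0]<.66)&(abs(w[...,1]-.035)<.04); m[225:]=0; p=w[m]; print("tab",len(p),p.min(0),p.max(0),p.mean(0),np.median(p,0))
m=(w[...,2]>.06)&(w[...,2]<.085)&(w[...,0]>.50)&(w[...,0]<.66)&(abs(w[...,1]-.035)<.03); m[190:]=0; p=w[m]; print("frame",len(p),p.min(0),p.max(0),p.mean(0),np.polyfit(p[:,0],p[:,1],1))
for s in (-1,1):
    m=(w[...,2]>.085)&(w[...,2]<.105)&(w[...,0]>.52)&(w[...,0]<.66)&(abs(w[...,1]-.038-s*.085)<.03); p=w[m]; print("small",p.min(0),p.max(0))
for n in ("scene","side"):
    d=load(n+"4.npz"); w=cloud(d)
    m=(w[...,2]>.085)&(w[...,2]<.1)&(w[...,0]>.53)&(w[...,0]<.66)&(abs(w[...,1]-.035)<.03);p=w[m]; print(n,len(p),p.min(0) if len(p) else 0,p.max(0)if len(p) else 0)
for P in ((317,103),(317,146)): print(ray(c,*P,.095))
A=ray(c,252.5,258,.078);B=ray(c,371,258,.078);print("bar",A,B)
```

```text
tab 461 [0.56091971 0.03257367 0.09239604] [0.59619021 0.04291434 0.0974257 ] [0.578696   0.03784027 0.09477245] [0.57861536 0.03784547 0.0947866 ]
frame 663 [0.52283061 0.0326278  0.06316787] [0.63404129 0.04335377 0.07323154] [0.58229629 0.03803045 0.07074468] [0.02815556 0.02163557]
small [ 0.56156175 -0.05223559  0.08513303] [ 0.59719016 -0.04155193  0.09686609]
small [0.5592238  0.11712997 0.08514594] [0.59501005 0.12811165 0.09695725]
scene 46 [0.56189928 0.03409919 0.08566508] [0.59794182 0.04400631 0.0987254 ]
side 47 [0.56063219 0.03387174 0.08510717] [0.59619919 0.04777843 0.09709856]
[0.59688065 0.03780094 0.095     ]
[0.56031618 0.03601014 0.095     ]
bar [0.44273744 0.0963928  0.078     ] [ 0.44885392 -0.02462578  0.078     ]
```

View pics/w4.png

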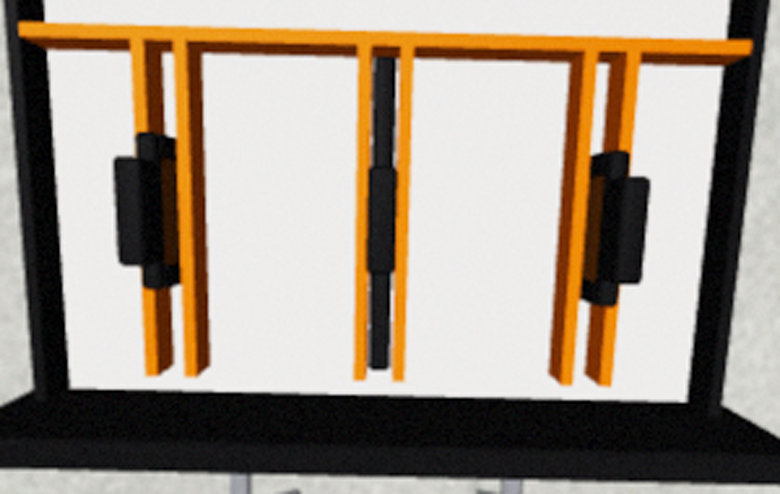

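>>> move_arm --pt "0.022 0.002 0 0 0 -0.006 0.036" --pt "0.022 0.002 0 0 0 -0.006 0.036" --pt "0.022 0.003 0 0 0 0 0.036" --pt "0 0 -0.03 0 0 0 0.036" --pt "0 0 -0.03 0 0 0 0.036" --pt "0 0 -0.025 0 0 0 0.036" --pt "0 0 0 0 0 0 0.036"

```text
clock: 8.42
tool_pos: [0.5756, 0.0384, 0.1202]
tool_rot: [0.0, 1.0, 0.019, -0.006]
contact_force: [-1.6, 0.6, -0.5]
grip_width: 0.036
```

Run:
```python
from h import *
st(); c=snap("wrist",5)
```

```text
t 8.42 q [-0.053  0.344  1.625 -0.002  1.184  1.481] tcp [0.5756 0.0384 0.1202] F [-1.6  0.6 -0.5] w 0.036
toolx [ 0.9992  0.0371 -0.0114] y [ 3.710e-02 -9.993e-01  6.000e-04] z [-0.0113 -0.001  -0.9999] jaw heading -1.5337
```

View pics/wrist5.png

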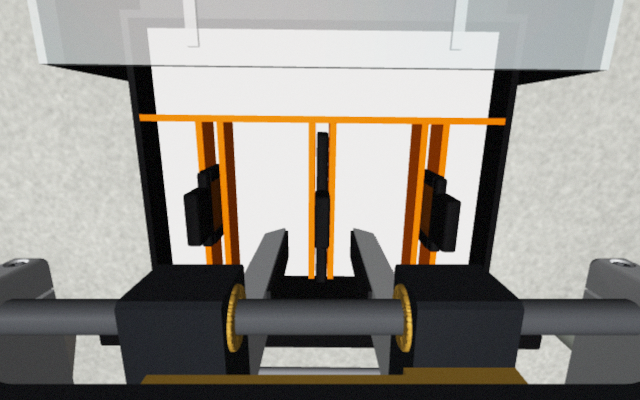

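>>> move_arm --pt "0.002 0 -0.02 0 -0.01 0 0.036" --pt "0.001 0 -0.02 0 0 0 0.036" --pt "0 0 -0.015 0 0 0 0.036" --pt "0 0 0 0 0 0 0.036"

```text
clock: 8.8
tool_pos: [0.5819, 0.0381, 0.0696]
tool_rot: [0.001, 1.0, 0.018, 0.004]
contact_force: [-0.9, -0.7, -0.2]
grip_width: 0.0361
```

Run:
```python
from h import *
st()
```

```text
t 8.8 q [-5.300e-02  3.890e-01  1.695e+00 -1.000e-03  1.050e+00  1.482e+00] tcp [0.5819 0.0381 0.0696] F [-0.9 -0.7 -0.2] w 0.0361
toolx [0.9993 0.0361 0.0071] y [ 0.0361 -0.9993  0.0017] z [ 0.0071 -0.0015 -1.    ] jaw heading -1.5347
```

>>> move_arm --pt "-0.003 0 -0.005 0 0.005 0 0.036" --pt "0 0 0 0 0 0 0.036" --pt "0 0 0 0 0 0 0" --pt "0 0 0 0 0 0 0" --pt "0 0 0 0 0 0 0" --pt "0 0 0 0 0 0 0" --pt "0 0 0 0 0 0 0" --force 30

```text
clock: 9.38
tool_pos: [0.5802, 0.038, 0.0659]
tool_rot: [0.001, 1.0, 0.018, 0.003]
contact_force: [-0.7, -0.7, 1.4]
grip_width: 0.01
```

Run:
```python
from h import *
st(); snap("wrist",6)
```

```text
t 9.38 q [-0.053  0.392  1.702 -0.002  1.042  1.483] tcp [0.5802 0.038  0.0659] F [-0.7 -0.7  1.4] w 0.01
toolx [0.9994 0.0352 0.0057] y [ 0.0352 -0.9994  0.0022] z [ 0.0058 -0.002  -1.    ] jaw heading -1.5356
```

View pics/wrist6.png

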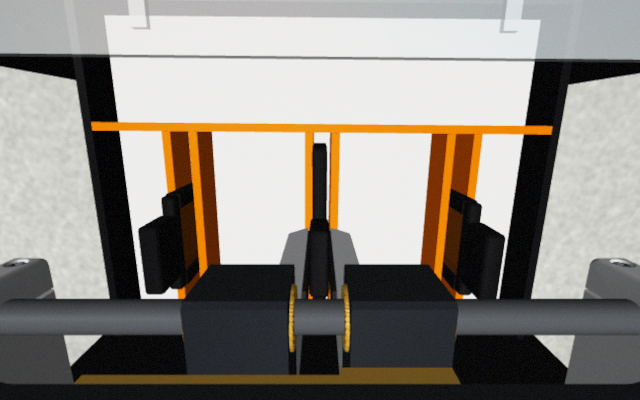

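>>> move_arm --pt "0 0 0.01 0 0 0 0" --pt "0 0 0.015 0 0 0 0" --pt "0 0 0.02 0 0 0 0" --pt "0 0 0.02 0 0 0 0" --pt "0 0 0.02 0 0 0 0" --pt "0 0 0.02 0 0 0 0" --pt "0 0 0.02 0 0 0 0" --pt "0 0 0.02 0 0 0 0" --pt "0 0 0.015 0 0 0 0" --pt "0 0 0 0 0 0 0" --pt "0 0 0 0 0 0 0" --pt "0 0 0 0 0 0 0"

```text
clock: 10.43
tool_pos: [0.579, 0.0382, 0.2245]
tool_rot: [0.001, 1.0, 0.018, 0.001]
contact_force: [-0.3, 0.4, -1.4]
grip_width: 0.0097
```

Run:
```python
from h import *
s,M=st(); snap("wrist",7); snap("scene",7)
from scipy.spatial.transform import Rotation as R
yaw,t=-.28,.485
xf=np.array([np.cos(t)*np.cos(yaw),np.cos(t)*np.sin(yaw),np.sin(t)]); yf=np.array([-np.sin(yaw),np.cos(yaw),0]); zf=np.cross(xf,yf)
print(xf,yf,zf)
Mt=np.column_stack([np.cross(xf,-zf),xf,-zf]); print(Mt.round(3))
F=np.array([.531,-.254,.183])
print("target tcp",F+.019*zf, "rotvec total",R.from_matrix(Mt@M.T).as_rotvec())
```

```text
t 10.43 q [-5.300e-02  2.720e-01  1.463e+00 -1.000e-03  1.404e+00  1.483e+00] tcp [0.579  0.0382 0.2245] F [-0.3  0.4 -1.4] w 0.0097
toolx [0.9994 0.0353 0.0028] y [ 0.0352 -0.9994  0.0015] z [ 0.0029 -0.0014 -1.    ] jaw heading -1.5355
[ 0.85022167 -0.24448492  0.46620836] [0.27635565 0.96105544 0.        ] [-0.44805208  0.12883931  0.88467495]
[[ 0.276  0.85   0.448]
 [ 0.961 -0.244 -0.129]
 [ 0.     0.466 -0.885]]
target tcp [ 0.52248701 -0.25155205  0.19980882] rotvec total [-0.4086318  -0.31537256  1.22895434]
```

View pics/scene7.png

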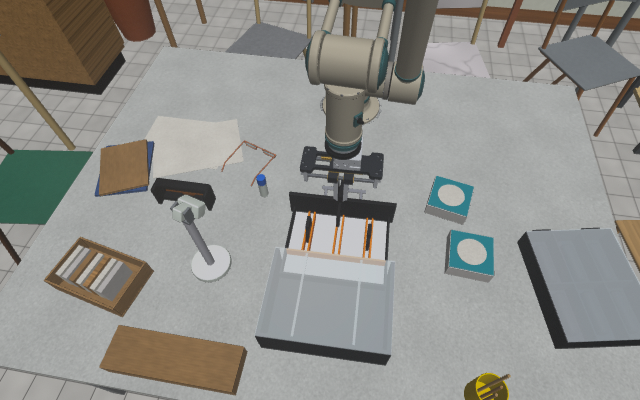

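View pics/wrist7.png

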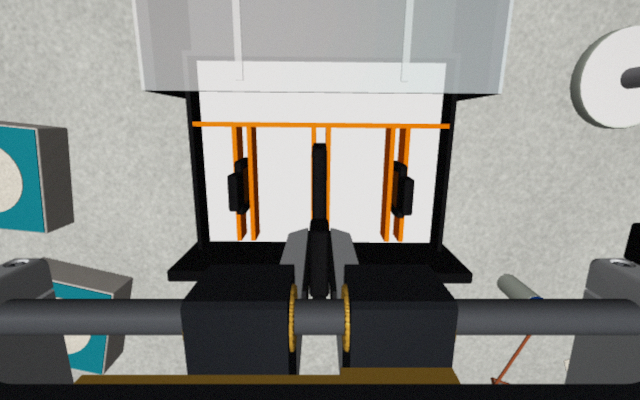

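>>> move_arm --pt "-0.011 -0.026 0.003 0 0 0.114 0" --pt "-0.011 -0.026 0.003 0 0 0.114 0" --pt "-0.011 -0.026 0.003 0 0 0.114 0" --pt "-0.011 -0.026 0.003 0 0 0.114 0" --pt "-0.011 -0.026 0.003 0 0 0.114 0" --pt "-0.011 -0.026 0.003 0 0 0.114 0" --pt "-0.011 -0.026 0 0 0 0.114 0" --pt "-0.011 -0.026 0 0 0 0.114 0" --pt "-0.011 -0.026 0 0 0 0.114 0" --pt "-0.011 -0.026 0 0 0 0.114 0" --pt "-0.008 -0.02 0 0 0 0.114 0" --pt "0 -0.006 0 0 0 0 0"

```text
clock: 11.53
tool_pos: [0.4598, -0.2504, 0.2422]
tool_rot: [-0.001, 0.8, 0.601, 0.001]
contact_force: [-0.4, -0.3, -0.6]
grip_width: 0.0101
```

>>> move_arm --pt "0 0 0 -0.027 -0.093 0 0" --pt "0 0 0 -0.027 -0.093 0 0" --pt "0 0 0 -0.027 -0.093 0 0" --pt "0 0 0 -0.027 -0.093 0 0" --pt "0 0 0 -0.027 -0.093 0 0" --pt "0 0 0 0 0 0 0" --pt "0 0 0 0 0 0 0"

```text
clock: 12.12
tool_pos: [0.4604, -0.2465, 0.2423]
tool_rot: [0.189, 0.777, 0.583, 0.146]
contact_force: [0.3, -1.1, -0.7]
grip_width: 0.0095
```

```bash
cat >> h.py <<'E'
yaw,t=-.28,.485
xf=np.array([np.cos(t)*np.cos(yaw),np.cos(t)*np.sin(yaw),np.sin(t)]); yf=np.array([-np.sin(yaw),np.cos(yaw),0]); zf=np.cross(xf,yf)
Mt=np.column_stack([np.cross(xf,-zf),xf,-zf]); F=np.array([.531,-.254,.183])
def err(s,M):
    from scipy.spatial.transform import Rotation as R
    print("dpos",(F+.019*zf-s["tool_pos"]).round(4),"drot",R.from_matrix(Mt@M.T).as_rotvec().round(4))
E
python3 - <<'E'
from h import *
s,M=st(); err(s,M); snap("wrist",8); c=snap("scene",8); snap("side",8); crop(c,100,360,100,290,3,"pics/s8.png")
E
```

```text
t 12.12 q [-0.807 -0.073  1.93   0.312  0.886 -0.673] tcp [ 0.4604 -0.2465  0.2423] F [ 0.3 -1.1 -0.7] w 0.0095
toolx [0.2784 0.9604 0.0064] y [ 0.85   -0.2495  0.464 ] z [ 0.4472 -0.1237 -0.8858] jaw heading -0.2855
dpos [ 0.0621 -0.005  -0.0425] drot [-0.0069 -0.0006  0.0021]
```

View pics/s8.png

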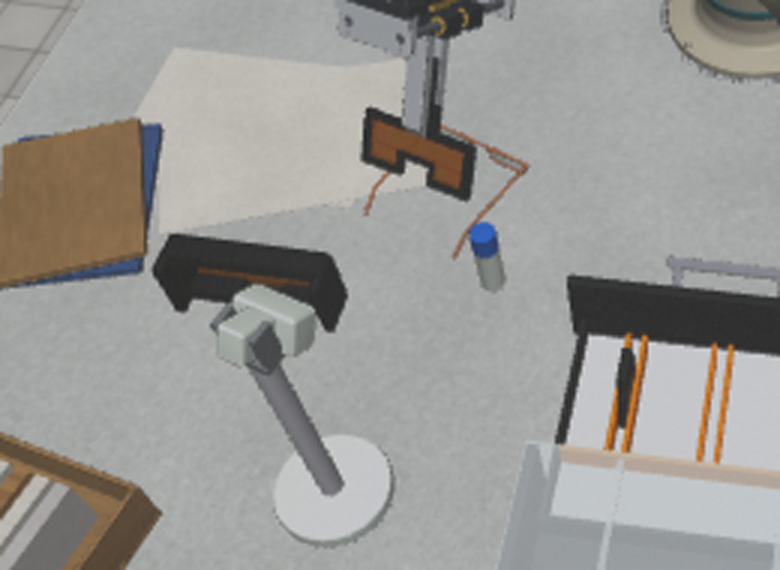

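View pics/wrist8.png

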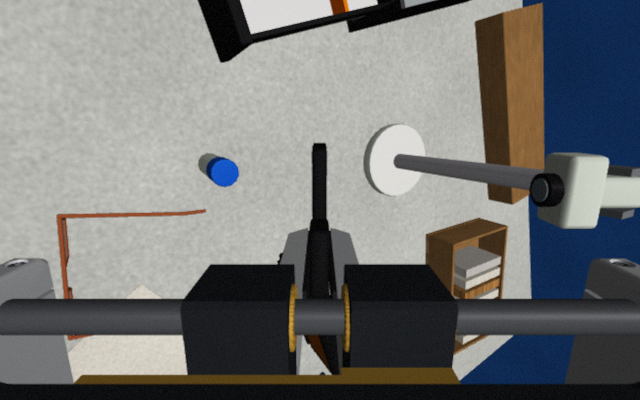

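>>> move_arm --pt "0.008 -0.001 -0.005 0 0 0 0" --pt "0.012 -0.001 -0.008 0 0 0 0" --pt "0.012 -0.001 -0.008 -0.003 0 0 0" --pt "0.012 -0.001 -0.008 -0.003 0 0 0" --pt "0.01 -0.001 -0.008 0 0 0 0" --pt "0.008 0 -0.0055 0 0 0 0" --pt "0 0 0 0 0 0 0" --pt "0 0 0 0 0 0 0" --pt "0 0 0 0 0 0 0"

```text
clock: 13.02
tool_pos: [0.5239, -0.2528, 0.201]
tool_rot: [0.193, 0.775, 0.584, 0.144]
contact_force: [0.2, -0.4, -2.0]
grip_width: 0.0098
```

Run:
```python
from h import *
s,M=st(); err(s,M); snap("wrist",9); c=snap("scene",9); d=snap("side",9); crop(c,100,280,120,290,4,"pics/s9.png"); crop(d,260,420,90,230,5,"pics/d9.png")
for n,k in (("scene",c),("side",d)):
    w=cloud(k); q=(w-F)@np.column_stack([xf,yf,zf])
    m=(abs(q[...,0])<.012)&(abs(q[...,1])<.08)&(q[...,2]>-.04)&(q[...,2]<.024); p=q[m]
    if len(p)<20: print(n,len(p)); continue
    ctr=p.mean(0); e,V=np.linalg.eigh(np.cov(p.T)); 
    print(n,len(p),"min",np.percentile(p,1,0).round(3),"max",np.percentile(p,99,0).round(3),"normal in focus frame",V[:,0].round(3),np.sqrt(e).round(4),"wide ax",V[:,2].round(3))
```

```text
t 13.02 q [-0.698  0.051  1.92   0.284  0.739 -0.588] tcp [ 0.5239 -0.2528  0.201 ] F [ 0.2 -0.4 -2. ] w 0.0098
toolx [ 0.2756  0.9613 -0.002 ] y [ 0.8496 -0.2426  0.4683] z [ 0.4497 -0.1308 -0.8835] jaw heading -0.2782
dpos [-0.0014  0.0013 -0.0012] drot [ 0.0026  0.0018 -0.0007]
scene 591 min [-0.002 -0.054 -0.027] max [0.008 0.057 0.024] normal in focus frame [1.    0.004 0.007] [0.0021 0.0145 0.0352] wide ax [ 0.004 -1.     0.003]
side 93 min [-0.005 -0.035 -0.027] max [0.007 0.059 0.024] normal in focus frame [ 0.999 -0.035 -0.014] [0.0024 0.0161 0.0267] wide ax [0.038 0.97  0.241]
```

View pics/s9.png

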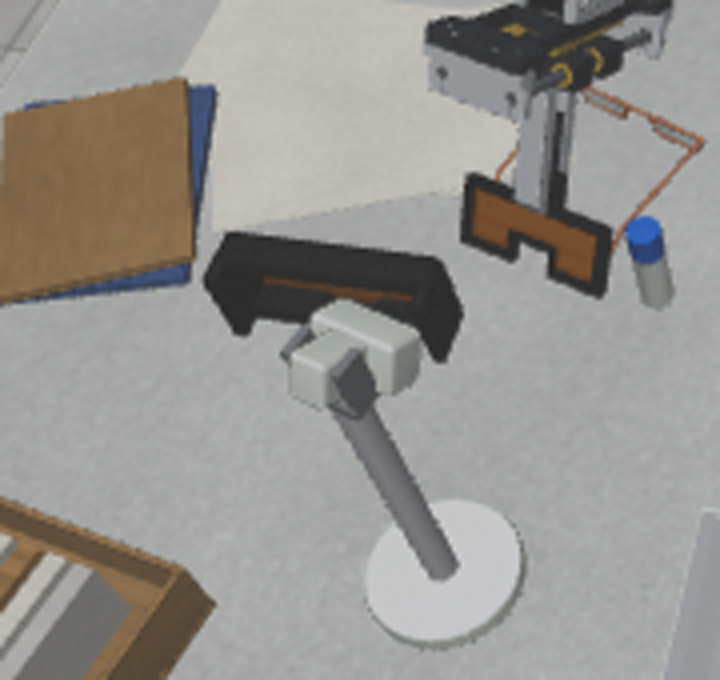

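View pics/d9.png

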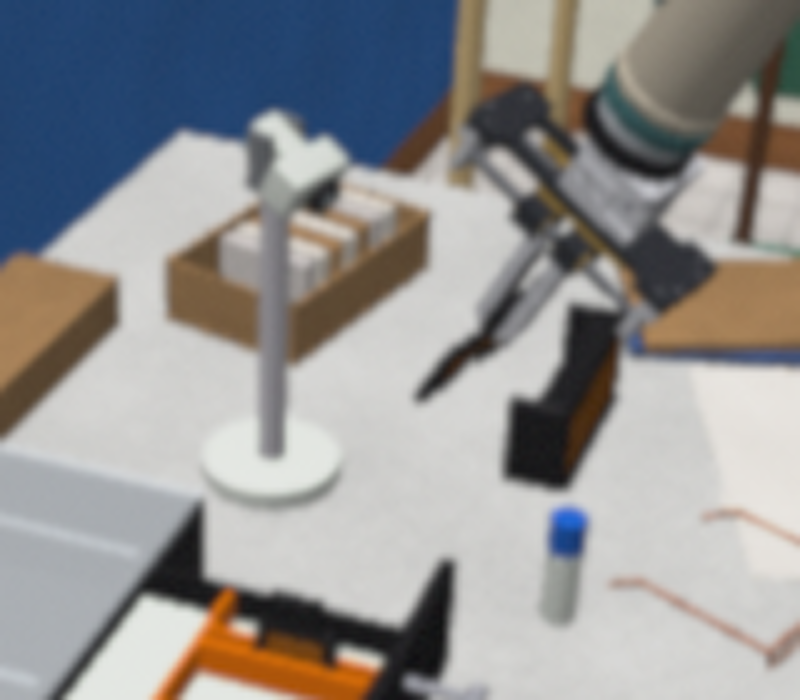

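View pics/wrist9.png

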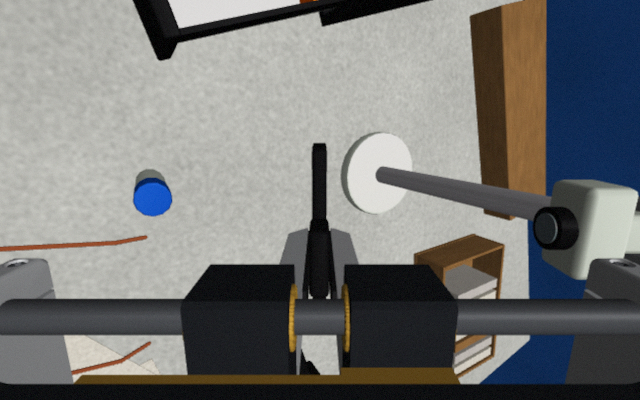

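Run:
```python
from h import *
c=load("wrist9.npz"); w=cloud(c)
L=np.array([w[v,u] for u in range(535,560) for v in range(212,242) if np.hypot(u-547,v-227)<9]); m=np.median(L,0)
print("lens",m.round(4),"focus est",(m-.15*xf).round(4),"my F",F)
w0=cloud(load("wrist1.npz"))
d=load("scene9.npz");w=cloud(d)
k=(w[...,2]>.074)&(w[...,2]<.09)&(w[...,0]>.42)&(w[...,0]<.47)&(w[...,1]>-.03)&(w[...,1]<.11); print("bar x",np.median(w[k][:,0]),k.sum())
for s in (-1,1):
    k=(w[...,2]>.086)&(w[...,2]<.105)&(w[...,0]>.53)&(w[...,0]<.63)&(abs(w[...,1]-.038-s*.085)<.03); print("small tab",k.sum(),w[k].mean(0).round(3),w[k][:,2].max())
a=load("scene0.npz"); wa=cloud(a)
for n,u,v in [("boxa",452,195),("boxb",470,250),("glue",262,178),("gog",183,184),("head",187,206)]: print(n,wa[v,u].round(3),w[v,u].round(3))
```

```text
lens [nan nan nan] focus est [nan nan nan] my F [ 0.531 -0.254  0.183]
bar x 0.449529738273375 182
small tab 48 [ 0.582 -0.045  0.093] 0.09837396959191302
small tab 48 [0.58  0.124 0.094] 0.09779484481855827
boxa [0.393 0.359 0.047] [0.393 0.359 0.046]
boxb [0.572 0.405 0.045] [0.574 0.404 0.05 ]
glue [ 0.449 -0.211  0.086] [ 0.45  -0.21   0.087]
gog [ 0.504 -0.441  0.079] [ 0.506 -0.439  0.081]
head [ 0.697 -0.292  0.283] [ 0.698 -0.291  0.285]
```

Run:
```python
from h import *
import cv2
a=load("wrist1.npz");b=load("wrist9.npz")
Pa=a["mtx"]@a["camera_from_world"][:3];Pb=b["mtx"]@b["camera_from_world"][:3]
X=cv2.triangulatePoints(Pa,Pb,np.array([[317.8],[103.8]]),np.array([[547.],[227.]]));X=(X[:3]/X[3]).ravel()
print(X,X-.15*xf,"resid",proj(a,X),proj(b,X)); s,M=st()
```

```text
[ 0.66171325 -0.28959811  0.24964686] [ 0.53418    -0.25292537  0.17971561] resid [[317.46604947 104.86820169]] [[548.45296362 227.45309425]]
t 13.17 q [-0.699  0.05   1.92   0.284  0.739 -0.588] tcp [ 0.5236 -0.2531  0.2016] F [-0.4  0.3  0.4] w 0.0101
toolx [ 0.2763  0.9611 -0.0025] y [ 0.849  -0.2429  0.4693] z [ 0.4505 -0.1318 -0.883 ] jaw heading -0.2787
```

Triangulating the camera's lens puts the focus within 5 mm of my estimate, so I'm handing in.

Run:
```python
from station import job
print(job.hand_in())
from h import *
st()
```

```text
the job is handed in; nothing more can be done
None
the job is handed in; nothing more can be done
```

I pulled the drawer out to its stop and lifted the visor lens from the middle slot by its tab. I then turned and tilted it to face the document camera and handed the job in at 13.2 s with it held there. No verdict was reported.

**What the last checks showed:**
- **Position:** the visor's middle was about 2 mm from my estimate of the focus point, (0.531, -0.254, 0.183). Triangulating the camera's lens from two wrist-camera pictures put the focus about 5 mm from that estimate, against the 20 mm allowed.
- **Angle:** the scene camera showed the face square and the width level to about 0.01 rad. The side camera's coarser fit of the face gave about 0.04 rad. Its fit of the width axis was 0.24 rad off, but it saw only part of the lens, so I set that aside.
- **Grip:** the fingers read 10 mm, the tab's thickness, at the 30 N I set.
- **Drawer:** it stopped hard against about 20 N and its handle had not moved since. I did not measure its opening directly; it travelled about 155 mm and started slightly ajar.
- **Other things:** the camera head, goggles, glue stick and both boxes were within about 5 mm of where they started, which is about the depth noise. Both small lenses were still upright in the drawer. I did not measure the spectacles again, though the arm never came near them.

One check failed: in the last picture there was no depth reading on the camera's lens, which is why I triangulated it instead.

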